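# Fit a fresh cartridge to the worktop water filter

## Robot

A 7-joint arm with a two-finger parallel gripper is mounted at the origin on a cart in front of the work surface, level with it; the furniture and walls round the work are solid. World frame = base frame: x ahead of the robot, y to its left, z up, the work surface at z = 0. Lengths are in m, angles in degrees, forces in N, time in s.
With the tool pointing down it reaches from about 0.425 to 1.025 m from the base axis. Payload 9.4 kg.
Tool frame: the origin (TCP) lies at the very end of the fingers, on their centre line; the grasp point (between the pads) lies 19 mm behind it; z points along the fingers, y is the line along which they close (so a half turn about z gives the same grasp; the last joint's range is limited). The gripper opens to 93 mm and grips with 3 to 60 N. Pads are 15 mm wide; open, the fingers measure 128 mm over their backs; the gripper's body (75 mm by 188 mm) begins 65 mm behind the grasp point.
Start: joints at [-79.91, 34.337, -0.143, 91.639, 0.103, 54.024, -4.572], TCP at [0.181, 0.702, 0.219] pointing down, gripper open.
Joint ranges: [-147.43, 147.43], [-19.82, 112.94], [-74.19, 73.91], [6.32, 146.72], [-59.91, 239.91], [6.04, 106.73], [-150.56, 150.56]. Speed limits (degrees/s): [127.2, 127.2, 172.46, 172.46, 180, 180, 180].

## Interface

Orientations are given as [roll, pitch, yaw] about the fixed x, y, z axes, in that order (R = Rz(yaw) Ry(pitch) Rx(roll)).
In Python, from workcell import robot, snapshot, workorder, spotter gives the robot as it stands.
- The arm moves only by the shell command python3 -m creep 'ROWS' [OPENING]. ROWS is JSON, a list of rows, each an object with "linear": the shift along the tool's x, y, z in m, a list of three; "turn": the turn, a rotation vector about the tool's x, y, z in degrees, a list of three. A call has 1 to 12 rows; each row shifts and turns the commanded pose from where the row before left it, along the tool's axes as they then stand; what a row does not reach is not made up. A row lasts 1/10 s, in which the tool goes at most 50 mm and 8.59 degrees, less where a joint would pass 70% of its speed; a pose out of reach is approached as far as the arm can. A call with a gripper value outside its range is refused whole. OPENING is the opening, from 0 (shut) to 1 (fully open), set as the call begins (- or left out, the last holds). The fingers move at their own pace and stop on an object; the grip force is fixed at half the most. Time passes only in rows, so rows that do not move let the fingers close. It gives the time, the measured TCP pose, the force, the opening and the grip force at its end, in the units of the state.
- robot.state(): the state, without advancing time (a new reading comes with each control period).
- snapshot(name): name is "side" or "top" or "wrist"; returns a dict with "img" (420x560x3 uint8, red, green, blue), "depth" (420x560 float32, m along the optical axis (not along the pixel's ray), 0 where there is no reading), "mtx" (3x3 intrinsics, pixels), "rvec" (rotation vector, rad) and "tvec" (3), from world to camera coordinates, as OpenCV has them. Camera axes: x right, y down, z forward; pixel columns grow to the right and rows downward; lengths in m; the calibration is good to about 2 mm. A picture is of the moment at which its call begins.
- workorder.finish_job(): hands the job in; it is judged then, once.
Trained networks look in a picture, given as the dict that the camera call returned (one of the last four; its "shot" number tells which), for a name from the list of things; names that differ only in an ending like _2 or _b are one class to them, and where a whole thing is asked for, a point or a joint stands for the part that bears it (a point fixed in the world has none). Each returns a list of dicts, best first, with "score" (0 to 1); they miss things now and then, are a little off and sometimes report something else, mostly with a low value. They report only what shows in the picture. A call takes as long as a camera call. They do not tell look-alikes from the thing itself.
- spotter.look_for(picture, target): "position" ([x, y, z] in m, in the coordinates of the camera as it stood for that picture, good to about 4 mm: the middle of the surface that is visible of it).
- spotter.pinpoint(picture, target): "position" ([x, y, z] in m, in the coordinates of the camera as it stood for that picture, good to about 4 mm: a listed point, or the origin of a listed thing).
The state is a dict: "t": time; "joint_pos": joint angles; "qd": joint speeds; "joint_efforts": joint torques, N m; "tool_pos": TCP position; "ee_rot": TCP orientation; "force": force on the tool from outside, world axes, zero at the start; "torque": the same for the moment, N m; "opening": finger opening in m; "finger_force": force on a finger pad.
Only numpy, scipy, OpenCV 4.12 (cv2) and the standard library are available. Lean on these libraries where they do the work, as an engineer would, in place of code of your own. Each camera call takes 0.05 s, during which the arm holds its last target. There are 200 camera calls.

## Task

Fit the fresh cartridge to the water filter: take it out of its carton by the grip bar, lower it into the round well on top of the filter, feel for the slot with the cross-bar at its foot, press it down against the spring and give it a quarter turn clockwise (seen from above), then let go so that it springs up into its locked seat. Go gently, never forcing the parts together, and leave the glass under the spout and the coffee jar where they stand.

Things in the scene. Friction and masses are not known exactly. Their poses are not given: they have to be found in the camera images.
- cartridge_mid (a point): The fresh filter cartridge, white with a teal cap, 0.15 to 0.31 kg, upright in its carton. Point: on its axis, half-way up, 61.75 mm above its lowest face. z runs up its axis, x along both its grip bar and its foot cross-bar (parallel; half a turn makes no difference). Body: round, 62 mm across, from 42.25 mm below this point to the flat top of the cap 37.75 mm above it.
- cartridge_grip (a point): Centre of the cartridge's teal grip bar, 46 (x) by 13 (y) by 24 mm high, standing on the cap: pinch it across its 13 mm from above. Axes as cartridge_mid, 49.75 mm above it; the cap's top is 12 mm below.
- cartridge: The cartridge's foot; origin at the centre of its lowest face, axes as cartridge_mid. From here up: a grey cross-bar 34 (x) by 9.5 (y) by 8 mm high, a round neck 9 mm across and 11.5 mm long, then the body.
- carton: Open cardboard carton, fixed, 71 mm square, 72 mm high, four flaps folded out and down to about 75 mm from its centre, all below its rim. Origin: centre of its underside. The cartridge's body stands on a card ledge inside, 28 mm up; lifted 70 mm straight up it is clear of the carton.
- purifier: The worktop water filter, fixed: white tower 144 mm across, a blue head on top, clear tank behind (+x, 165 mm high), spout and drip tray in front (-x). Origin on the head's axis at the worktop, z up. The head is set at an unmeasured angle and stays there: its slot lies along this x axis turned by up to 0.5 rad either way. White ridges on the blue rim mark its line, red dots the locked line.
- well (a point): Mouth of the round well in the blue head, on its axis, level with the rim, 156 mm above the worktop; axes as purifier. The well is 67 mm across inside, its funnelled mouth 77 mm. Its floor is a fixed plate 44 mm below the rim.
- plate (a point): Centre of the top of that plate, in the well; axes as purifier, not the slot's. Slot: 39 by 13 mm, right through, long edges bevelled 2 mm. A cross-bar over 0.1 rad off its line lands on the plate; turn it, pressed lightly, till it drops. Lower face 16 to 19.5 mm below this point: free to turn, clockwise from above only, under two lands. At 19.5 mm the body meets the plate, a hard stop.
- seat (a point): Locked height of the cross-bar's lower face, on the axis, 13 mm below the plate's top; axes as purifier. A quarter turn clockwise from the slot, give or take 0.2 rad, the cross-bar is past the lands and, let go, springs up 3 mm into two pockets. Stops lie about 0.25 rad beyond that, and 0.25 rad the wrong way from the slot.
- valve (a joint): Travel of the rubber-topped spring valve under the slot, m: 0 when up, grows downward. The cross-bar meets it 5 mm below the plate's top. Spring 4 N at 0, plus 0.5 N per mm. About 0.008 with the cartridge locked in its pockets, 0.011 to 0.0145 while it is pressed low enough to turn.
- glass: Clear glass, 81 mm across, 93 mm high, standing on the drip tray under the spout; loose. Origin: centre of its underside.
- coffee: Jar of coffee with a pale lid, 72 mm across, 125 mm high, behind the cartridge's carton; loose. Origin: underside.
Mind the look-alikes: they are no part of the job. What is shaped like the cartridge but purple or red is not meant. Leave any red look-alike of the carton alone.

How it is judged (in metres and radians):
On the way, in this order (a step that is already met when the one before it is completed fails the run):
1. the cartridge is lifted out of its carton (z of cartridge in the frame of carton above 0.065 m), for 0.1 s.
2. the cross-bar is through the slot and the valve is pressed down past its lands (value of joint valve above 0.0104 m and horizontal distance between cartridge_mid and well below 0.006 m), for 0.1 s.
At the end, for the whole second after the job is handed in: The cartridge stands upright (within 0.12 rad) in the well, within 6 mm of its axis, let go and at rest, locked: its cross-bar is up in the pockets under the plate, so that by itself it holds the valve 6.2 to 9.6 mm down (value of joint valve between 0.0062 and 0.0096 m and horizontal distance between cartridge_mid and well below 0.006 m and angle between cartridge's own z axis and vertical below 0.12 rad and linear speed of cartridge below 0.02 m/s and contact force between cartridge and the fingers below 0.1 N); the robot touches nothing.
It fails at once if the cartridge is forced against the filter with more than 40 N (contact force between cartridge and purifier above 40 N).
It fails at once if the glass or the coffee jar is moved by more than 2 cm (distance of any of glass, coffee from where it was at the start of the episode above 0.02 m).
It also fails if it takes over 64 s, if anything falls off the work surface, if the arm or the gripper's body presses on something with over 40 N, if the wrist force passes 120 N, or if a joint passes its speed limit or range.

## Working session

There is one attempt and no reset: what is moved stays moved. The work goes in short steps, Python scripts to look and compute and a shell command to move; the robot and the scene stay as the last step left them, time stands still between calls to the robot, and variables do not carry over. Pictures are saved under pics/ and viewed, at most 10 in all, crops included, and the job is handed in when it is done.

```bash
mkdir -p pics && cat > h.py <<'E'
import numpy as np, cv2
from workcell import robot, snapshot, workorder, spotter
def w(p,c):
    R=cv2.Rodrigues(np.array(p['rvec'],float))[0]
    return R.T@(np.array(c,float)-np.array(p['tvec'],float).ravel())
def px(p,c):
    q=p['mtx']@np.array(c); return (q[:2]/q[2]).round()
def wpix(p,u,v):
    d=p['depth'][int(v),int(u)]
    return w(p,d*(np.linalg.inv(p['mtx'])@[u,v,1]))
def save(p,n,crop=None,f=1):
    im=p['img'][:,:,::-1]
    if crop: x0,y0,x1,y1=crop; im=im[y0:y1,x0:x1]
    cv2.imwrite('pics/'+n,cv2.resize(im,None,fx=f,fy=f,interpolation=cv2.INTER_CUBIC))
E
python3 - <<'E'
from h import *
s=robot.state();print({k:np.round(s[k],3) for k in('t','tool_pos','ee_rot','opening','force')})
ims=[]
for c in('top','side'):
    p=snapshot(c);save(p,c+'0.png')
    for t in('cartridge_mid','cartridge_grip','carton','well','purifier','glass','coffee'):
        for d in spotter.pinpoint(p,t)[:3]:
            print(c,t,round(d['score'],2),w(p,d['position']).round(3),px(p,d['position']))
E
```

```text
{'t': np.float64(0.0), 'tool_pos': array([0.181, 0.701, 0.218]), 'ee_rot': array([-1.79913e+02,  8.00000e-03,  1.65519e+02]), 'opening': np.float64(0.093), 'force': array([ 0.415,  0.416, -0.472])}
top cartridge_mid 0.86 [0.502 0.215 0.073] [295. 235.]
top cartridge_mid 0.64 [0.595 0.102 0.062] [335. 205.]
top cartridge_mid 0.63 [0.56  0.354 0.062] [246. 214.]
top cartridge_grip 0.91 [0.561 0.353 0.111] [245. 210.]
top cartridge_grip 0.63 [0.598 0.102 0.111] [338. 200.]
top cartridge_grip 0.6 [0.509 0.208 0.119] [299. 230.]
top carton 0.91 [0.509 0.216 0.002] [294. 236.]
top carton 0.68 [ 0.416  0.675 -0.001] [136. 264.]
top well 0.74 [ 0.564 -0.059  0.159] [402. 210.]
top purifier 0.9 [ 0.561 -0.058 -0.   ] [386. 222.]
top purifier 0.18 [ 0.562 -0.059  0.158] [402. 211.]
top purifier 0.18 [ 0.718  0.113 -0.001] [329. 170.]
top glass 0.77 [ 0.441 -0.04   0.011] [382. 262.]
top coffee 0.65 [ 0.72   0.113 -0.002] [329. 170.]
side cartridge_mid 0.78 [0.503 0.214 0.066] [261. 234.]
side cartridge_mid 0.6 [0.562 0.351 0.06 ] [276. 210.]
side cartridge_mid 0.59 [0.593 0.101 0.062] [293. 258.]
side cartridge_grip 0.92 [0.56  0.353 0.111] [275. 197.]
side cartridge_grip 0.83 [0.596 0.099 0.11 ] [295. 246.]
side cartridge_grip 0.7 [0.509 0.212 0.121] [263. 220.]
side carton 0.77 [ 0.412  0.672 -0.007] [233. 180.]
side well 0.62 [ 0.563 -0.059  0.156] [291. 273.]
side well 0.2 [0.501 0.209 0.067] [260. 235.]
side purifier 0.57 [ 0.56  -0.06  -0.002] [287. 316.]
side glass 0.84 [ 0.439 -0.037  0.011] [242. 309.]
side coffee 0.6 [0.715 0.111 0.   ] [331. 269.]
```

View pics/top0.png

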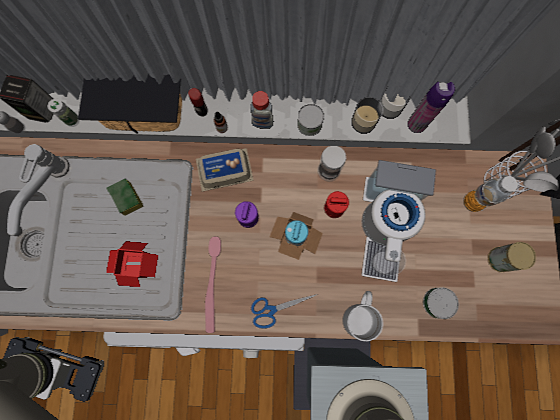

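View pics/side0.png

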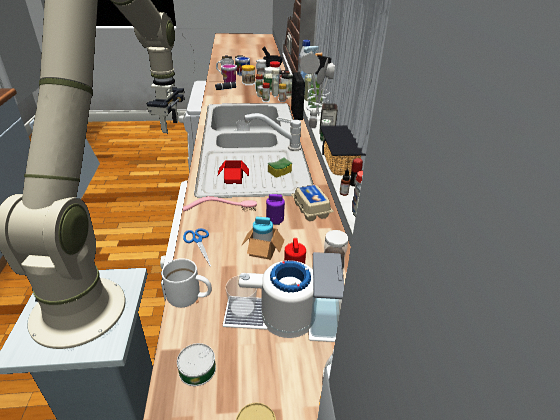

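The cartridge candidates in the top view are teal in the brown carton (295,235), purple (246,214) and red (336,205). The cartons are brown (295,236) and red, in the sink (133,262). The teal cartridge in the brown carton fits the description. I'll check it in a crop next to the well.

```bash
python3 - <<'E'
from h import *
p=snapshot('top')
im=p['img'][:,:,::-1]
a=cv2.resize(im[203:269,262:328],(396,396),interpolation=cv2.INTER_CUBIC);b=cv2.resize(im[160:280,345:465],(396,396),interpolation=cv2.INTER_CUBIC)
cv2.imwrite('pics/crop1.png',np.hstack([a,b]))
# grip bar pixels by height
d=p['depth'];v,u=np.mgrid[:420,:560]
c=np.stack([u,v,np.ones_like(u)],-1)@np.linalg.inv(p['mtx']).T*d[...,None]
R=cv2.Rodrigues(np.array(p['rvec'],float))[0];W=(c-np.array(p['tvec']).ravel())@R
m=(np.hypot(W[...,0]-.508,W[...,1]-.212)<.04)&(W[...,2]>.122)
q=W[m];print(len(q),q.mean(0).round(4));e,V=np.linalg.eigh(np.cov(q[:,:2].T));print(e**.5*12**.5,np.degrees(np.arctan2(V[1,1],V[0,1])))
E
```

```text
84 [0.5069 0.2143 0.1309]
[0.01292321 0.04584949] 168.04487027956696
```

View pics/crop1.png

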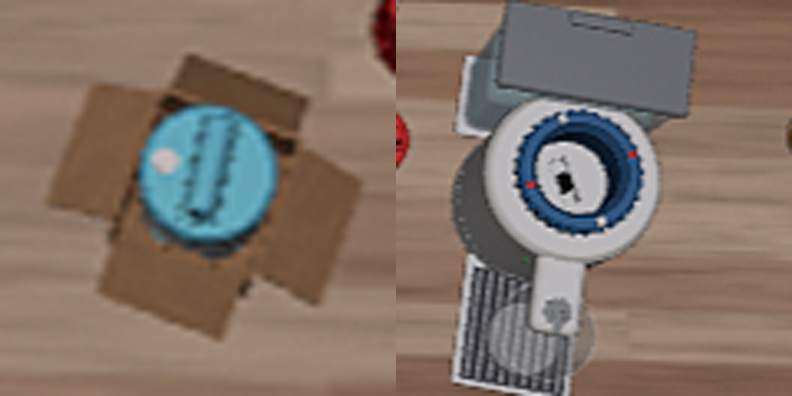

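The crop confirms the choice: a teal cap with its grip bar in the brown carton, bar yaw about 168°. In the right half, the white ridges at (563,118) and (601,222) put the slot at about +20° world yaw. The red dots at (531,185) and (633,155) mark the locked line. Now I'll move above the cartridge.

```bash
python3 -m creep '[{"linear":[-0.036,-0.032,0],"turn":[0,0,0]},{"linear":[-0.036,-0.032,0],"turn":[0,0,0]},{"linear":[-0.036,-0.032,0],"turn":[0,0,0]},{"linear":[-0.036,-0.032,0],"turn":[0,0,0]},{"linear":[-0.036,-0.032,0],"turn":[0,0,0]},{"linear":[-0.036,-0.032,0],"turn":[0,0,0]},{"linear":[-0.036,-0.032,0],"turn":[0,0,0]},{"linear":[-0.036,-0.032,0],"turn":[0,0,0]},{"linear":[-0.036,-0.032,0],"turn":[0,0,0]},{"linear":[-0.036,-0.032,0],"turn":[0,0,0]},{"linear":[-0.036,-0.032,0],"turn":[0,0,-2.5]},{"linear":[0,0,0],"turn":[0,0,0]}]' 0.5
python3 - <<'E'
from h import *
s=robot.state();print({k:np.round(s[k],4) for k in('t','tool_pos','ee_rot','joint_pos','opening','force')})
p=snapshot('wrist');save(p,'w1.png')
for t in('cartridge_mid','cartridge_grip','carton','well'):
    for d in spotter.pinpoint(p,t)[:3]: print(t,round(d['score'],2),w(p,d['position']).round(4),px(p,d['position']))
d=p['depth'];v,u=np.mgrid[:420,:560]
c=np.stack([u,v,np.ones_like(u)],-1)@np.linalg.inv(p['mtx']).T*d[...,None]
R=cv2.Rodrigues(np.array(p['rvec'],float))[0];W=(c-np.array(p['tvec']).ravel())@R
m=(np.hypot(W[...,0]-.508,W[...,1]-.212)<.035)&(W[...,2]>.125)&(W[...,2]<.14)&(d>0)
q=W[m];print(len(q),q.mean(0).round(4));e,V=np.linalg.eigh(np.cov(q[:,:2].T));print(e**.5*12**.5,np.degrees(np.arctan2(V[1,1],V[0,1])))
E
```

```text
t: 2.05
tool_pos: [0.4806, 0.2553, 0.219]
ee_rot: [-179.9, 0.1, 167.5]
force: [0.2, -0.0, -0.2]
opening: 0.0469
finger_force: 0.0
{'t': np.float64(2.05), 'tool_pos': array([0.4806, 0.2553, 0.219 ]), 'ee_rot': array([-1.798948e+02,  1.379000e-01,  1.675239e+02]), 'joint_pos': array([-3.449240e+01,  2.192130e+01,  5.849000e-01,  1.154859e+02,
       -6.790000e-02,  4.257510e+01,  4.362400e+01]), 'opening': np.float64(0.0469), 'force': array([ 0.1792, -0.0246, -0.1901])}
cartridge_mid 0.83 [0.5624 0.3526 0.0614] [379. 247.]
cartridge_grip 0.76 [0.5097 0.2186 0.1241] [252. 249.]
cartridge_grip 0.62 [0.5563 0.3539 0.1118] [395. 260.]
carton 0.93 [0.5047 0.2126 0.0024] [256. 212.]
carton 0.46 [0.5084 0.2159 0.1232] [249. 248.]
467 [0.5035 0.2177 0.1314]
[0.01014052 0.04650701] 172.2968961341352
```

View pics/w1.png

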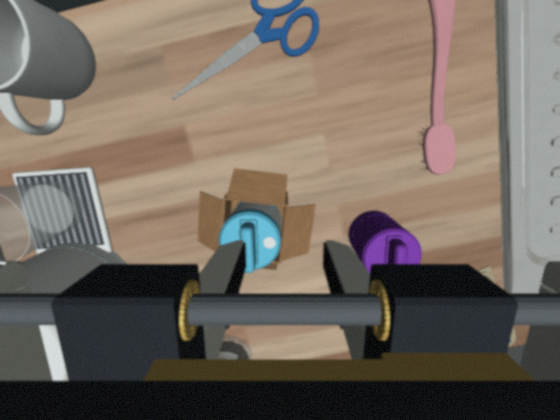

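The view shows the teal cap at (250,240), with the finger covering its lower part; the purple look-alike is at (383,245). I'll centre over the bar and look again.

```bash
python3 -m creep '[{"linear":[-0.0347,0,0],"turn":[0,0,0]},{"linear":[0,-0.0343,0],"turn":[0,0,0]},{"linear":[0,0,0],"turn":[0,0,-0.5]},{"linear":[0,0,0],"turn":[0,0,0]}]'
cat >> h.py <<'E'
def cloud(p):
    v,u=np.mgrid[:420,:560];d=p['depth']
    c=np.stack([u,v,np.ones_like(u)],-1)@np.linalg.inv(p['mtx']).T*d[...,None]
    return (c-np.array(p['tvec']).ravel())@cv2.Rodrigues(np.array(p['rvec'],float))[0]
E
python3 - <<'E'
from h import *
p=snapshot('wrist');save(p,'w2.png')
for t in('cartridge_grip','well'):
    for d in spotter.pinpoint(p,t)[:2]: print(t,round(d['score'],2),w(p,d['position']).round(4),px(p,d['position']))
W=cloud(p)
m=(np.hypot(W[...,0]-.508,W[...,1]-.212)<.035)&(W[...,2]>.126)&(W[...,2]<.137)&(p['depth']>0)
q=W[m].astype(np.float32);r=cv2.minAreaRect(q[:,:2]*1000);print(len(q),q.mean(0),r)
p=snapshot('top');W=cloud(p)
m=(np.hypot(W[...,0]-.562,W[...,1]+.059)<.06)&(abs(W[...,2]-.156)<.012)&(p['depth']>0)
im=p['img'].astype(int);q=W[m];c=im[m]
blue=(c[:,2]>c[:,0]+40)
b=q[blue];print('blue ring',len(b),b.mean(0),cv2.fitEllipse((b[:,:2]*1000).astype(np.float32)) )
red=(c[:,0]>c[:,1]+60);wh=(c.min(1)>150)
print('red',np.c_[q[red].round(4),c[red]]);r0=np.hypot(q[:,0]-b[:,0].mean(),q[:,1]-b[:,1].mean())<.047
print('white',np.c_[q[wh&r0].round(4),c[wh&r0]][:40])
E
```

```text
t: 2.7
tool_pos: [0.5029, 0.2223, 0.2187]
ee_rot: [180.0, -0.0, 168.6]
force: [-0.4, 1.3, 0.4]
opening: 0.0462
finger_force: 0.0
cartridge_grip 0.94 [0.5564 0.3541 0.1142] [427. 236.]
cartridge_grip 0.76 [0.5067 0.2189 0.1216] [280. 217.]
well 0.34 [0.7215 0.1177 0.003 ] [244. 341.]
677 [0.505794   0.21510772 0.13163643] ((507.05322265625, 215.0093994140625), (12.639723777770996, 45.2407112121582), 77.88687133789062)
blue ring 526 [ 0.56086727 -0.05776476  0.15412493] ((559.709716796875, -54.67154312133789), (85.58428955078125, 86.54067993164062), 19.736753463745117)
red [[ 5.750e-01 -9.370e-02  1.584e-01  1.400e+02  5.800e+01  7.500e+01]
 [ 5.759e-01 -9.750e-02  1.549e-01  2.030e+02  3.600e+01  2.600e+01]
 [ 5.757e-01 -9.970e-02  1.561e-01  1.520e+02  2.200e+01  2.500e+01]
 [ 5.725e-01 -9.630e-02  1.580e-01  1.880e+02  4.900e+01  5.300e+01]
 [ 5.740e-01 -1.010e-01  1.519e-01  1.390e+02  4.600e+01  6.600e+01]
 [ 5.489e-01 -1.490e-02  1.573e-01  1.860e+02  4.300e+01  4.200e+01]
 [ 5.489e-01 -1.740e-02  1.577e-01  1.710e+02  5.400e+01  6.600e+01]
 [ 5.456e-01 -1.400e-02  1.604e-01  1.920e+02  5.600e+01  5.900e+01]
 [ 5.463e-01 -1.740e-02  1.573e-01  1.910e+02  4.700e+01  4.400e+01]
 [ 5.472e-01 -2.110e-02  1.533e-01  9.100e+01  1.700e+01  2.500e+01]]
white [[ 6.038e-01 -4.040e-02  1.557e-01  1.710e+02  1.660e+02  1.660e+02]
 [ 6.028e-01 -4.180e-02  1.597e-01  2.190e+02  2.110e+02  2.090e+02]
 [ 6.005e-01 -4.220e-02  1.581e-01  2.000e+02  1.910e+02  1.870e+02]
 [ 5.999e-01 -4.410e-02  1.608e-01  1.760e+02  1.800e+02  1.890e+02]
 [ 5.209e-01 -6.780e-02  1.597e-01  1.930e+02  1.910e+02  1.940e+02]
 [ 5.216e-01 -7.140e-02  1.564e-01  2.260e+02  2.170e+02  2.130e+02]
 [ 5.182e-01 -6.760e-02  1.602e-01  1.730e+02  1.680e+02  1.680e+02]
 [ 5.183e-01 -7.010e-02  1.602e-01  2.190e+02  2.110e+02  2.080e+02]]
```

View pics/w2.png

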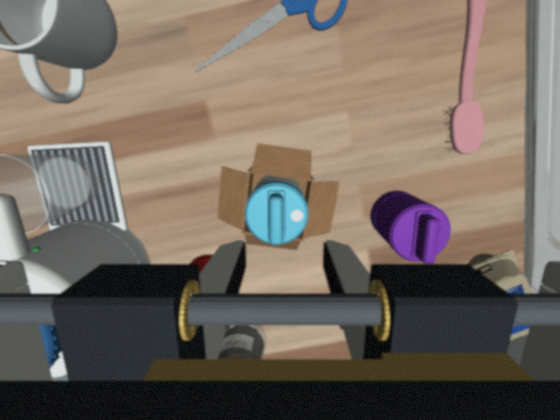

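The wrist depth puts the bar at (0.507, 0.215), 45×13 mm, yaw 168°, in line with the first measurement. The ridges and dots put the well at about (0.561, −0.057), with the slot line at 18.4°.

```bash
python3 -m creep '[{"linear":[0,0,0],"turn":[0,0,0]},{"linear":[0,0,0.03],"turn":[0,0,0]},{"linear":[0,0,0.03],"turn":[0,0,0]},{"linear":[0,0,0],"turn":[0,0,0]},{"linear":[0,0,0],"turn":[0,0,0]}]'; python3 -c "
from h import *
s=robot.state();print(s['tool_pos'],s['ee_rot'])"
```

```text
t: 3.4
tool_pos: [0.5035, 0.2215, 0.1588]
ee_rot: [-180.0, -0.0, 168.5]
force: [0.4, -0.5, 0.2]
opening: 0.0463
finger_force: 0.0
[0.50346124 0.22154911 0.15878436] [-1.79959919e+02 -4.50771971e-02  1.68532702e+02]
```

```bash
python3 -m creep '[{"linear":[-0.0048,-0.0057,0],"turn":[0,0,0.5]},{"linear":[0,0,0],"turn":[0,0,0]},{"linear":[0,0,0.015],"turn":[0,0,0]},{"linear":[0,0,0.015],"turn":[0,0,0]},{"linear":[0,0,0.01],"turn":[0,0,0]},{"linear":[0,0,0.0085],"turn":[0,0,0]},{"linear":[0,0,0],"turn":[0,0,0]},{"linear":[0,0,0],"turn":[0,0,0]}]'
```

```text
t: 4.2
tool_pos: [0.5073, 0.2148, 0.1104]
ee_rot: [180.0, 0.0, 168.0]
force: [0.5, 0.4, -0.1]
opening: 0.0465
finger_force: 0.0
```

```bash
python3 -m creep '[{"linear":[0,0,0],"turn":[0,0,0]},{"linear":[0,0,0],"turn":[0,0,0]},{"linear":[0,0,0],"turn":[0,0,0]},{"linear":[0,0,0],"turn":[0,0,0]},{"linear":[0,0,0],"turn":[0,0,0]},{"linear":[0,0,0],"turn":[0,0,0]},{"linear":[0,0,0],"turn":[0,0,0]},{"linear":[0,0,0],"turn":[0,0,0]}]' 0
```

```text
t: 5.0
tool_pos: [0.507, 0.2147, 0.1101]
ee_rot: [-180.0, -0.0, 168.0]
force: [-0.3, 0.7, 0.1]
opening: 0.0125
finger_force: 30.0
```

```bash
python3 -m creep '[{"linear":[0,0,-0.005],"turn":[0,0,0]},{"linear":[0,0,-0.01],"turn":[0,0,0]},{"linear":[0,0,-0.015],"turn":[0,0,0]},{"linear":[0,0,-0.02],"turn":[0,0,0]},{"linear":[0,0,-0.02],"turn":[0,0,0]},{"linear":[0,0,-0.02],"turn":[0,0,0]},{"linear":[0,0,-0.02],"turn":[0,0,0]},{"linear":[0,0,-0.02],"turn":[0,0,0]},{"linear":[0,0,-0.02],"turn":[0,0,0]},{"linear":[0,0,-0.015],"turn":[0,0,0]},{"linear":[0,0,-0.01],"turn":[0,0,0]},{"linear":[0,0,0],"turn":[0,0,0]}]'
```

```text
t: 6.2
tool_pos: [0.5075, 0.215, 0.2868]
ee_rot: [179.9, 0.1, 168.0]
force: [-0.5, 0.8, -1.6]
opening: 0.0131
finger_force: 30.0
```

```bash
python3 -m creep '[{"linear":[-0.0068,-0.01595,0],"turn":[0,0,0]},{"linear":[-0.0136,-0.0319,0],"turn":[0,0,0]},{"linear":[-0.0136,-0.0319,0],"turn":[0,0,0]},{"linear":[-0.0136,-0.0319,0],"turn":[0,0,0]},{"linear":[-0.0136,-0.0319,0],"turn":[0,0,0]},{"linear":[-0.0136,-0.0319,0],"turn":[0,0,0]},{"linear":[-0.0136,-0.0319,0],"turn":[0,0,0]},{"linear":[-0.0136,-0.0319,0],"turn":[0,0,0]},{"linear":[-0.0068,-0.01595,0],"turn":[0,0,0]},{"linear":[0,0,0],"turn":[0,0,-7.6]},{"linear":[0,0,0],"turn":[0,0,-7.6]},{"linear":[0,0,0],"turn":[0,0,-7.6]}]'
python3 -m creep '[{"linear":[0,0,0],"turn":[0,0,-7.6]},{"linear":[0,0,0],"turn":[0,0,0]},{"linear":[0,0,0],"turn":[0,0,0]},{"linear":[0,0,0],"turn":[0,0,0]}]'
python3 - <<'E'
from h import *
s=robot.state();print(s['tool_pos'],s['ee_rot'],s['joint_pos'].round(1) if hasattr(s['joint_pos'],'round') else s['joint_pos'])
for c in('wrist','side'):
    p=snapshot(c)
    for t in('cartridge','cartridge_mid','well','purifier'):
        for d in spotter.pinpoint(p,t)[:3]: print(c,t,round(d['score'],2),w(p,d['position']).round(4),px(p,d['position']))
    if c=='wrist': a=p['img']
    else: b=cv2.resize(p['img'][180:360,200:360],(373,420),interpolation=cv2.INTER_CUBIC)
cv2.imwrite('pics/w3.png',cv2.resize(np.hstack([a,b])[:,:,::-1],(790,356)))
E
```

```text
t: 7.4
tool_pos: [0.5601, -0.0576, 0.2842]
ee_rot: [180.0, -0.1, -168.9]
force: [0.5, -0.3, -2.0]
opening: 0.0127
finger_force: 30.0
t: 7.8
tool_pos: [0.5604, -0.0574, 0.2848]
ee_rot: [180.0, -0.0, -161.8]
force: [-0.1, -0.0, -1.5]
opening: 0.0127
finger_force: 30.0
[ 0.56040062 -0.05742764  0.28484962] [ 1.79991526e+02 -2.49103347e-02 -1.61754666e+02] [  1.   19.1  -1.3 108.7   0.5  52.3 107.7]
wrist cartridge 0.87 [ 0.5953  0.1021 -0.003 ] [370. 230.]
wrist cartridge 0.84 [5.627e-01 3.517e-01 3.000e-04] [518. 258.]
wrist cartridge 0.68 [ 0.5602 -0.0573  0.1798] [283. 209.]
wrist cartridge_mid 0.72 [0.5914 0.1023 0.0665] [385. 244.]
wrist cartridge_mid 0.56 [0.5599 0.3504 0.0631] [551. 274.]
wrist purifier 0.93 [ 0.5643 -0.0549 -0.0032] [284. 182.]
side cartridge 0.81 [ 0.5585 -0.0585  0.1842] [290. 265.]
side cartridge 0.8 [0.5635 0.3529 0.0036] [276. 223.]
side cartridge 0.46 [ 0.5628 -0.056   0.1554] [291. 273.]
side cartridge_mid 0.68 [ 0.5579 -0.0587  0.242 ] [290. 247.]
side cartridge_mid 0.65 [0.5625 0.3502 0.0619] [276. 210.]
side well 0.8 [ 0.5599 -0.0598  0.1552] [290. 274.]
side purifier 0.63 [ 0.5607 -0.0619 -0.0021] [288. 317.]
```

View pics/w3.png

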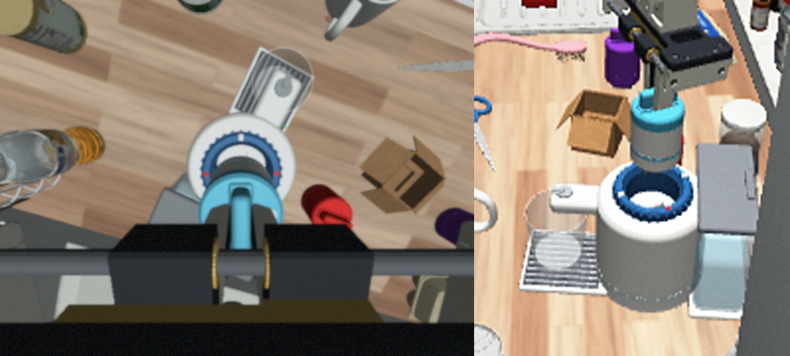

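Left: the bar lines up with the white ridge at (242,138). Right: the cartridge (655,130) hangs over the well (652,195). I'll lower it into the mouth.

```bash
python3 -m creep '[{"linear":[0,0,0.015],"turn":[0,0,0]},{"linear":[0,0,0.015],"turn":[0,0,0]},{"linear":[0,0,0.012],"turn":[0,0,0]},{"linear":[0,0,0.003],"turn":[0,0,0]},{"linear":[0,0,0.003],"turn":[0,0,0]},{"linear":[0,0,0.003],"turn":[0,0,0]},{"linear":[0,0,0],"turn":[0,0,0]}]'
python3 -m creep '[{"linear":[0,0,0.003],"turn":[0,0,0]},{"linear":[0,0,0.003],"turn":[0,0,0]},{"linear":[0,0,0],"turn":[0,0,0]}]'
python3 -m creep '[{"linear":[0,0,0.003],"turn":[0,0,0]},{"linear":[0,0,0.003],"turn":[0,0,0]},{"linear":[0,0,0],"turn":[0,0,0]}]'
```

```text
t: 9.0
tool_pos: [0.5606, -0.0574, 0.2342]
ee_rot: [-180.0, 0.0, -161.6]
force: [-0.5, -0.5, -1.5]
opening: 0.013
finger_force: 30.0
t: 9.3
tool_pos: [0.5604, -0.0574, 0.2278]
ee_rot: [180.0, -0.0, -161.6]
force: [0.1, 0.4, -1.7]
opening: 0.0127
finger_force: 30.0
t: 9.6
tool_pos: [0.5603, -0.0574, 0.2217]
ee_rot: [180.0, -0.0, -161.6]
force: [0.6, 0.8, -1.9]
opening: 0.0126
finger_force: 30.0
```

No wall contact so far. I'll go on slowly toward the plate, expected at tcp z ≈ 0.214.

```bash
python3 -m creep '[{"linear":[0,0,0.003],"turn":[0,0,0]},{"linear":[0,0,0.002],"turn":[0,0,0]},{"linear":[0,0,0.001],"turn":[0,0,0]},{"linear":[0,0,0],"turn":[0,0,0]}]'
python3 -m creep '[{"linear":[0,0,0.001],"turn":[0,0,0]},{"linear":[0,0,0.001],"turn":[0,0,0]},{"linear":[0,0,0],"turn":[0,0,0]}]'
python3 -m creep '[{"linear":[0,0,0.001],"turn":[0,0,0]},{"linear":[0,0,0],"turn":[0,0,0]}]'
```

```text
t: 10.0
tool_pos: [0.5605, -0.0574, 0.216]
ee_rot: [180.0, -0.0, -161.6]
force: [-0.4, -0.0, -2.2]
opening: 0.0124
finger_force: 30.0
t: 10.3
tool_pos: [0.5605, -0.0574, 0.2141]
ee_rot: [180.0, -0.0, -161.6]
force: [-0.5, -0.2, -1.2]
opening: 0.0131
finger_force: 30.0
t: 10.5
tool_pos: [0.5605, -0.0574, 0.213]
ee_rot: [180.0, -0.0, -161.6]
force: [0.4, 0.6, -1.9]
opening: 0.0128
finger_force: 30.0
```

```bash
python3 -m creep '[{"linear":[0,0,0.001],"turn":[0,0,0]},{"linear":[0,0,0],"turn":[0,0,0]}]'
python3 -m creep '[{"linear":[0,0,0.001],"turn":[0,0,0]},{"linear":[0,0,0],"turn":[0,0,0]}]'
python3 -m creep '[{"linear":[0,0,0.001],"turn":[0,0,0]},{"linear":[0,0,0],"turn":[0,0,0]}]'
```

```text
t: 10.7
tool_pos: [0.5605, -0.0574, 0.212]
ee_rot: [180.0, -0.0, -161.6]
force: [0.1, 0.5, -1.0]
opening: 0.0127
finger_force: 30.0
t: 10.9
tool_pos: [0.5605, -0.0574, 0.211]
ee_rot: [180.0, -0.0, -161.6]
force: [0.8, 0.8, -1.3]
opening: 0.0124
finger_force: 30.0
t: 11.1
tool_pos: [0.5605, -0.0574, 0.21]
ee_rot: [180.0, -0.0, -161.6]
force: [-0.2, 0.8, -1.6]
opening: 0.0128
finger_force: 30.0
```

It has passed the plate level with no contact force, so the cross-bar is probably in the slot. The valve should be felt at about 0.2088 m.

```bash
python3 -m creep '[{"linear":[0,0,0.001],"turn":[0,0,0]},{"linear":[0,0,0.001],"turn":[0,0,0]},{"linear":[0,0,0],"turn":[0,0,0]}]'
python3 -m creep '[{"linear":[0,0,0.001],"turn":[0,0,0]},{"linear":[0,0,0.001],"turn":[0,0,0]},{"linear":[0,0,0],"turn":[0,0,0]}]'
python3 -m creep '[{"linear":[0,0,0.001],"turn":[0,0,0]},{"linear":[0,0,0.001],"turn":[0,0,0]},{"linear":[0,0,0],"turn":[0,0,0]}]'
```

```text
t: 11.4
tool_pos: [0.5607, -0.0574, 0.2083]
ee_rot: [-180.0, 0.0, -161.6]
force: [-0.5, 0.8, 2.4]
opening: 0.013
finger_force: 30.0
t: 11.7
tool_pos: [0.5607, -0.0574, 0.2062]
ee_rot: [-180.0, 0.0, -161.6]
force: [-0.5, 0.6, 3.2]
opening: 0.0127
finger_force: 30.0
t: 12.0
tool_pos: [0.5607, -0.0574, 0.2041]
ee_rot: [-180.0, 0.0, -161.6]
force: [0.1, -0.1, 4.4]
opening: 0.0125
finger_force: 30.0
```

The contact (4 N, then 0.5 N/mm) matches the valve. I'll press to mid-window, tcp z ≈ 0.196.

```bash
python3 -m creep '[{"linear":[0,0,0.001],"turn":[0,0,0]},{"linear":[0,0,0.001],"turn":[0,0,0]},{"linear":[0,0,0.001],"turn":[0,0,0]},{"linear":[0,0,0.001],"turn":[0,0,0]},{"linear":[0,0,0],"turn":[0,0,0]}]'
python3 -m creep '[{"linear":[0,0,0.001],"turn":[0,0,0]},{"linear":[0,0,0.001],"turn":[0,0,0]},{"linear":[0,0,0.001],"turn":[0,0,0]},{"linear":[0,0,0.001],"turn":[0,0,0]},{"linear":[0,0,0],"turn":[0,0,0]},{"linear":[0,0,0],"turn":[0,0,0]},{"linear":[0,0,0],"turn":[0,0,0]}]'; python3 -c "
from h import *
s=robot.state();print(s['torque'],s['tool_pos'])"
```

```text
t: 12.5
tool_pos: [0.5607, -0.0575, 0.2002]
ee_rot: [-180.0, 0.0, -161.6]
force: [0.5, -0.5, 6.3]
opening: 0.0132
finger_force: 30.0
t: 13.2
tool_pos: [0.5608, -0.0574, 0.1965]
ee_rot: [-180.0, 0.0, -161.6]
force: [-1.3, 0.8, 9.1]
opening: 0.0129
finger_force: 30.0
[0.06954762 0.35583895 0.03087556] [ 0.56080253 -0.05741557  0.19651164]
```

Depth is about 17.3 mm. I'll turn clockwise (tool +z).

```bash
python3 -m creep '[{"linear":[0,0,0.0004],"turn":[0,0,3]},{"linear":[0,0,0],"turn":[0,0,4]},{"linear":[0,0,0],"turn":[0,0,4]},{"linear":[0,0,0],"turn":[0,0,4]},{"linear":[0,0,0],"turn":[0,0,0]}]'; python3 -c "
from h import *
s=robot.state();print(s['torque'],s['tool_pos'])"
```

```text
t: 13.7
tool_pos: [0.561, -0.0574, 0.1962]
ee_rot: [-180.0, 0.1, -176.7]
force: [-1.3, 0.5, 8.4]
opening: 0.0128
finger_force: 30.0
[ 0.02752191  0.23943531 -0.00737452] [ 0.56099174 -0.05740795  0.19617493]
```

```bash
python3 -m creep '[{"linear":[0,0,0],"turn":[0,0,5]},{"linear":[0,0,0],"turn":[0,0,5]},{"linear":[0,0,0],"turn":[0,0,5]},{"linear":[0,0,0],"turn":[0,0,5]},{"linear":[0,0,0],"turn":[0,0,5]},{"linear":[0,0,0],"turn":[0,0,5]},{"linear":[0,0,0],"turn":[0,0,0]}]'; python3 -c "
from h import *
s=robot.state();print(s['torque'],s['tool_pos'])"
python3 -m creep '[{"linear":[0,0,0],"turn":[0,0,5]},{"linear":[0,0,0],"turn":[0,0,5]},{"linear":[0,0,0],"turn":[0,0,5]},{"linear":[0,0,0],"turn":[0,0,5]},{"linear":[0,0,0],"turn":[0,0,5]},{"linear":[0,0,0],"turn":[0,0,0]}]'; python3 -c "
from h import *
s=robot.state();print(s['torque'],s['tool_pos'])"
```

```text
t: 14.4
tool_pos: [0.5612, -0.0575, 0.1962]
ee_rot: [180.0, 0.1, 153.3]
force: [0.6, 0.1, 8.0]
opening: 0.0127
finger_force: 30.0
[-0.07936781  0.12689508  0.02913529] [ 0.56118136 -0.05745191  0.19621072]
t: 15.0
tool_pos: [0.5612, -0.0575, 0.1962]
ee_rot: [179.9, 0.1, 128.2]
force: [0.3, -0.7, 7.8]
opening: 0.0125
finger_force: 30.0
[-0.14293184  0.09862837 -0.00669546] [ 0.56118136 -0.05754162  0.19618094]
```

```bash
python3 -m creep '[{"linear":[0,0,0],"turn":[0,0,5]},{"linear":[0,0,0],"turn":[0,0,5]},{"linear":[0,0,0],"turn":[0,0,5]},{"linear":[0,0,0],"turn":[0,0,5]},{"linear":[0,0,0],"turn":[0,0,0]},{"linear":[0,0,0],"turn":[0,0,0]}]'; python3 -c "
from h import *
s=robot.state();print(s['torque'],s['tool_pos'])"
python3 -m creep '[{"linear":[0,0,-0.001],"turn":[0,0,0]},{"linear":[0,0,-0.001],"turn":[0,0,0]},{"linear":[0,0,-0.001],"turn":[0,0,0]},{"linear":[0,0,-0.001],"turn":[0,0,0]},{"linear":[0,0,0],"turn":[0,0,0]}]'
```

```text
t: 15.6
tool_pos: [0.5612, -0.0576, 0.1962]
ee_rot: [179.9, 0.0, 108.4]
force: [-0.7, -0.4, 8.8]
opening: 0.013
finger_force: 30.0
[-0.06866386  0.13606769 -0.01803898] [ 0.56115604 -0.05759169  0.19616141]
t: 16.1
tool_pos: [0.5611, -0.0576, 0.2001]
ee_rot: [179.9, 0.0, 108.4]
force: [0.6, -0.3, 6.5]
opening: 0.0127
finger_force: 30.0
```

It has risen past 16 mm depth to 13.7 mm, so it is in the pockets. I'll ease up and release.

```bash
python3 -m creep '[{"linear":[0,0,-0.0005],"turn":[0,0,0]},{"linear":[0,0,0],"turn":[0,0,0]}]'
python3 -m creep '[{"linear":[0,0,0],"turn":[0,0,0]},{"linear":[0,0,0],"turn":[0,0,0]},{"linear":[0,0,0],"turn":[0,0,0]},{"linear":[0,0,0],"turn":[0,0,0]},{"linear":[0,0,0],"turn":[0,0,0]},{"linear":[0,0,0],"turn":[0,0,0]}]' 0.5
python3 -m creep '[{"linear":[0,0,-0.01],"turn":[0,0,0]},{"linear":[0,0,-0.02],"turn":[0,0,0]},{"linear":[0,0,-0.03],"turn":[0,0,0]},{"linear":[0,0,-0.03],"turn":[0,0,0]},{"linear":[0,0,-0.03],"turn":[0,0,0]},{"linear":[0,0,0],"turn":[0,0,0]},{"linear":[0,0,0],"turn":[0,0,0]}]'
python3 - <<'E'
from h import *
for c in('wrist','side'):
    p=snapshot(c)
    for t in('cartridge_mid','cartridge_grip','glass','coffee'):
        for d in spotter.pinpoint(p,t)[:3]: print(c,t,round(d['score'],2),w(p,d['position']).round(4))
    W=cloud(p);m=(np.hypot(W[...,0]-.561,W[...,1]+.057)<.03)&(W[...,2]>.212)&(W[...,2]<.24);q=W[m].astype(np.float32)
    if len(q)>5: print(np.percentile(q[:,2],[5,50,95]),cv2.minAreaRect(q[:,:2]*1000))
    if c=='wrist': a=p['img']
    else: b=cv2.resize(p['img'][180:360,200:360],(373,420),interpolation=cv2.INTER_CUBIC)
cv2.imwrite('pics/end.png',cv2.resize(np.hstack([a,b])[:,:,::-1],(790,356)))
E
```

```text
t: 16.3
tool_pos: [0.561, -0.0576, 0.2004]
ee_rot: [179.9, 0.0, 108.4]
force: [0.8, -0.4, 4.9]
opening: 0.0127
finger_force: 30.0
t: 16.9
tool_pos: [0.5605, -0.0574, 0.2002]
ee_rot: [-180.0, -0.0, 108.4]
force: [1.4, -0.5, 0.2]
opening: 0.0466
finger_force: 0.0
t: 17.6
tool_pos: [0.5606, -0.0574, 0.3211]
ee_rot: [179.9, 0.0, 108.4]
force: [-0.4, 0.3, 0.1]
opening: 0.0464
finger_force: 0.0
wrist cartridge_mid 0.94 [0.5922 0.1037 0.0631]
wrist cartridge_grip 0.9 [0.5934 0.1068 0.1144]
wrist cartridge_grip 0.72 [ 0.5619 -0.0586  0.215 ]
wrist glass 0.88 [ 0.4405 -0.0356  0.0078]
wrist coffee 0.67 [0.7209 0.1183 0.0033]
wrist coffee 0.38 [ 0.4368 -0.0363  0.0074]
[0.21916145 0.22248232 0.22386038] ((561.1181640625, -56.630821228027344), (12.451769828796387, 45.15470886230469), 18.334291458129883)
side cartridge_mid 0.77 [ 0.5554 -0.0602  0.1568]
side cartridge_mid 0.55 [0.5642 0.3542 0.0613]
side cartridge_mid 0.5 [0.5925 0.0981 0.0655]
side cartridge_grip 0.96 [ 0.5609 -0.063   0.2105]
side cartridge_grip 0.67 [0.5605 0.3523 0.1093]
side cartridge_grip 0.59 [0.5969 0.0974 0.1094]
side glass 0.74 [ 0.4411 -0.0383  0.0128]
side coffee 0.7 [ 0.7169  0.1117 -0.0009]
side coffee 0.3 [ 0.5109  0.2126 -0.0037]
[0.21363093 0.22141598 0.22420394] ((561.172119140625, -61.895503997802734), (12.94523811340332, 46.75116729736328), 17.597963333129883)
```

View pics/end.png

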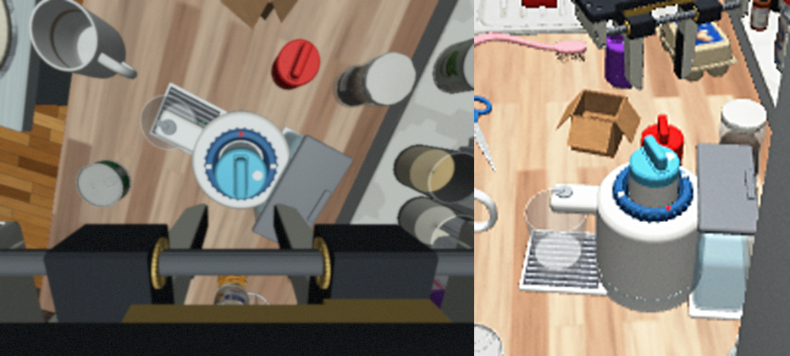

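The grip bar at (240,175) points at the red dot (240,133). Its top is at z ≈ 0.2225, exactly the locked height, and the glass and jar haven't moved. I'll hand it in.

```bash
python3 -c "
from h import *
print(workorder.finish_job())"
```

```text
the job is handed in; nothing more can be done
None
```

The cartridge is in the well at its locked height with the grip bar on the red-dot line, it has been released, and the glass and coffee jar have not moved; the job is handed in, but no verdict was returned.

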